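# Refit the shelf plate of a drying box

## Robot

A 6-joint arm with a two-finger parallel gripper is mounted at the origin on a cart in front of the work surface, level with it; the furniture and walls round the work are solid. World frame = base frame: x ahead of the robot, y to its left, z up, the work surface at z = 0. Lengths are in mm, angles in rad, forces in N, time in s.
With the tool pointing down it reaches from about 375 to 975 mm from the base axis. Payload 3.8 kg.
Tool frame: the origin (TCP) lies midway between the tips of the shut fingers; the grasp point (between the pads) lies 19 mm behind it (r.grip_point_offset is the z of the grasp point in the tool frame, in mm); z points along the fingers, x is the direction in which the jaws open and shut, and the axes are right-handed (so a half turn about z gives the same grasp; the last joint's range is limited). The gripper opens to 85 mm and grips with 20 to 120 N. Pads are 22 mm wide; open, the fingers measure 114 mm over their backs; the gripper's body (76 mm by 85 mm) begins 54 mm behind the grasp point. The pads swing forward as they close: fully open they stand 13 mm farther back than shut.
Start: joints at [1.184, 0.264, 1.604, -0, 1.274, -0.037], TCP at [231.327, 634.118, 210.18] pointing down, gripper open.
Joint ranges: [-2.63, 2.63], [-0.94, 2.18], [0.31, 2.57], [-1.31, 4.45], [0, 2.66], [-2.55, 2.55]. Speed limits (rad/s): [2.57, 2.57, 3.14, 3.14, 3.14, 3.14].

## Interface

Orientations are given as a rotation vector (axis times angle).
In Python, from bench import r, imaging, workorder gives the robot as it stands. The module is installed in compiled form; this text tells all that it offers.
- The arm moves only by the tool drive_tool, never from a script. Its argument "steps" is text: rows parted by semicolons, each of 4 numbers parted by spaces: the shift along the world's x, y, z in cm, then the turn about the world's z in rad. A call has exactly 5 rows; each row is the pose to reach, as a shift and turn from the pose measured when the call began; what a row does not reach only later rows make up. A row lasts 1/8 s, in which the tool goes at most 62.5 mm and 10.7 degrees, less where a joint would pass 70% of its speed; a pose out of reach is approached as far as the arm can. A call with a gripper value outside its range is refused whole. "claw" is the finger opening in cm, from 0 to 8.54, set as the call begins (left out, the last holds). The fingers move at their own pace and stop on an object; "grip_force" is the grip in N (left out, the last holds). Time passes only in rows, so rows that repeat a pose let the fingers close, or fill a call up. It gives the time, the measured TCP pose, the force and the opening at its end, in the units of the state.
- r.observe(): the state, without advancing time (a new reading comes with each control period).
- imaging.camera(name): name is "scene" or "top" or "wrist"; returns (picture, depth): 420x560x3 uint8, blue, green, red; 420x560 float32, mm along the optical axis (not along the pixel's ray), 0 where there is no reading.
- imaging.camera_model(name): a dict with "fx", "fy", "cx", "cy" (pixels), "dist" ([k1, k2, p1, p2, k3] as OpenCV has them; the pictures are not rectified), "xyz" and "rotation" of the camera in the world. Camera axes: x right, y down, z forward; pixel columns grow to the right and rows downward; lengths in mm; the calibration is good to about 2 mm. A picture is of the moment at which its call begins: read the wrist's pose just before it. camera_model takes no time and is no camera call; for the wrist camera it gives the pose at the moment of the call.
- workorder.sign_off(): hands the job in, once; it reports no verdict.
The state is a dict: "time": time; "joint_pos": joint angles; "joint_velocities": joint speeds; "joint_efforts": joint torques, N m; "eef_pos": TCP position; "tcp_rot": TCP orientation; "force": force on the tool from outside, world axes, zero at the start; "ft_torque": the same for the moment, N m; "gripper_width": finger opening in mm.
Only numpy, scipy, OpenCV 4.12 (cv2) and the standard library are available. Lean on these libraries where they do the work, as an engineer would, in place of code of your own. Each camera call takes 0.05 s, during which the arm holds its last target.

## Task

The perforated shelf plate of the drying box has been left lying on top of the box's two end lips and is longer than the opening between them. Tip it down through the opening, the end nearest the two plungers going in first, under the deep lip that carries them, and settle it flat on the ledges inside; then slide it back so that its other end is fully home under the shallow lip and both ends are covered, and press both plungers fully down behind it to lock it. Do not knock the jar, the tin or the vial that stand around the box.

Things in the scene. Friction and masses are not known exactly. Their poses are not given: they have to be found in the camera images.
- drying_box: Grey open box fixed to the table, outside 202 (x) x 120 (y) x 77 mm high. Origin: centre of its underside on the table; z up, +x toward the end with the deep lip and plungers, y across. Side walls 5 mm thick, tops at z = 77, inner faces at y = +-55, guide the plate sideways; inner end faces at x = -97 and +97. The top is closed only by a lip at each end, so the opening is 140 mm long.
- shallow_lip_edge (a point): Middle of the top edge of the shallow lip, at box x = -83, y = 0, z = 65 mm. The lip is 5 mm thick (underside z = 60) and runs from x = -101 to -83. The plate drawn along the lip tops toward -x tips in by itself, deep-lip end first, once its origin passes box x = -27.
- deep_lip_edge (a point): Middle of the top edge of the deep lip, at box x = +57, y = 0, z = 65 mm. The lip is 5 mm thick (underside z = 60) and runs from x = +57 to +101. When the slanting plate is pushed toward +x its end slides under this lip; its other end drops off the shallow lip once the plate's origin is past about x = +1 (it can go to +13).
- ledge_level (a point): Box x = 0, y = 0, at the height of the ledge tops, z = 30 mm. The ledges are strips 13 mm wide along both side walls (y = 42 to 55 either side), full inner length. Between them is open, with the box's inside bottom at z = 14. Plate home: flat on the ledges, its origin at box x = -13, each end 14 mm under a lip.
- shelf_plate: Loose aluminium plate with dark dots, 168 (x) x 104 (y) x 5 mm, about 0.25 kg. Origin: centre of its underside; z up, x along its length, parallel to the box's x. An upright tab stands on it at x = -15, y = 0: 12 mm thick (x), 40 mm wide (y), top 40 mm above the underside; push or hook the plate by it. It starts lying on both lips, origin at box x = -11 to -23 mm.
- plunger_left (a joint): Locking plunger at box x = +83, y = +30 mm: 12 mm upright pin through the deep lip, black head 22 mm across, 8 mm thick. 0 (m) = up (head top at box z = 103 mm, pin end at the lip's underside), 0.030 = fully down (head top z = 73, pin end at ledge level). Starts 0 to 4 mm down. No spring; 3 N moves it, it stays put. Goes down only once the plate is home, clear of it.
- tab_top (a point): Centre of the top edge of the plate's tab, at plate x = -15, y = 0, z = 40 mm.
- plate_near_end (a point): Middle of the plate's -x end (plate x = -84 mm), at half thickness (z = 2.5 mm); this end finishes under the shallow lip.
- plate_far_end (a point): Middle of the plate's +x end (plate x = +84 mm), at half thickness; this end goes in first, under the deep lip.
- plunger_right (a joint): The same kind of plunger at box x = +83, y = -30 mm.
- plunger_left_top (a point): Centre of the top of the left plunger's head.
- plunger_right_top (a point): Centre of the top of the right plunger's head.
- white_jar: Bystander: white screw-top jar, 68 mm across, 66 mm high, behind the box. Origin: centre of its underside.
- pin_tin: Bystander: low round tin, 67 mm across, 25 mm high, behind the box. Origin: centre of its underside.
- vial: Bystander: small glass vial with a screw cap, 21 mm across, 52 mm high, to the right of the box. Origin: centre of its underside.

How it is judged:
By the outcome, as a careful person would: the job done as asked, in the order asked, and still so for the second after the job is handed in, with the robot touching nothing.
It also fails if it takes over 48 s, if anything falls off the work surface, if the arm or the gripper's body presses on something with over 40 N, if the wrist force passes 120 N, or if a joint passes its speed limit or range.

## Working session

There is one attempt and no reset: what is moved stays moved. The work goes in short steps, Python scripts to look and compute and a tool call to move; the robot and the scene stay as the last step left them, time stands still between calls to the robot, and variables do not carry over. Pictures are saved under pics/ and viewed, and the job is handed in when it is done.

Besides the shell and the picture viewer there is one more tool, called after "Request:" as name(argument=value, ...), one argument or row to a line, values as JSON. drive_tool: Moves the arm, as the interface text tells. Its arguments: {"type":"object","properties":{"steps":{"type":"string"},"claw":{"type":"number"},"grip_force":{"type":"number"}},"required":["steps"]}

```bash
mkdir -p pics; cat > h.py <<'E'
import numpy as np,cv2
from bench import r,imaging,workorder
def cam(n,save=None):
    m=imaging.camera_model(n); p,d=imaging.camera(n)
    if save: cv2.imwrite('pics/'+save+'.png',p)
    return m,p,d
def K(m): return np.array([[m['fx'],0,m['cx']],[0,m['fy'],m['cy']],[0,0,1]])
def R(m):
    a=np.array(m['rotation'],float)
    return a if a.shape==(3,3) else cv2.Rodrigues(a)[0]
def ray(m,uv):
    u=cv2.undistortPoints(np.array(uv,float).reshape(-1,1,2),K(m),np.array(m['dist'])).reshape(-1,2)
    return np.c_[u,np.ones(len(u))]@R(m).T
def onz(m,uv,z):
    d=ray(m,uv);o=np.array(m['xyz']);return o+d*((z-o[2])/d[:,2])[:,None]
def depthpts(m,d):
    v,u=np.mgrid[0:d.shape[0],0:d.shape[1]]
    D=ray(m,np.c_[u.ravel(),v.ravel()]);P=np.array(m['xyz'])+D*d.ravel()[:,None]
    P[d.ravel()==0]=np.nan
    return P.reshape(d.shape+(3,))
def proj(m,P):
    Rm=R(m);X=(np.array(P,float).reshape(-1,3)-np.array(m['xyz']))@Rm
    return cv2.projectPoints(X,np.zeros(3),np.zeros(3),K(m),np.array(m['dist']))[0].reshape(-1,2)
E
python3 - <<'E'
from h import *
for n in('scene','top','wrist'):
    m,p,d=cam(n,n+'0'); print(n,m['xyz'],np.round(R(m),3).tolist(),m['fx'],(d>0).mean())
print(r.observe())
E
```

```text
scene [  23.66226484 -760.27929926  556.51006483] [[0.616, -0.413, 0.671], [-0.787, -0.347, 0.51], [0.023, -0.842, -0.539]] 475.21446069492293 0.9960884353741497
top [ 421.13435071 -320.78134705  943.56744677] [[-0.025, -0.981, 0.192], [-1.0, 0.022, -0.019], [0.014, -0.192, -0.981]] 395.10026041956274 0.9960671768707483
wrist [169.13425393 656.54600564 373.2617504 ] [[0.343, 0.908, 0.242], [0.939, -0.33, -0.092], [-0.003, 0.259, -0.966]] 342.5540998050157 0.9958843537414966
{'time': 0.15, 'joint_pos': array([ 1.18409074e+00,  2.64609394e-01,  1.60510285e+00, -1.11508791e-05,
        1.27374190e+00, -3.69089137e-02]), 'joint_velocities': array([-0.00161911, -0.00070159, -0.00385326,  0.00274532, -0.00104681,
        0.00128565]), 'joint_efforts': array([ 9.94143047e-04, -5.15908277e+01, -3.67960846e+01,  6.34635990e-05,
        8.13505962e-03,  2.01688330e-06]), 'eef_pos': array([231.09590199, 633.52462538, 209.10537374]), 'tcp_rot': array([ 2.57326159e+00,  1.80042248e+00, -2.44617775e-03]), 'force': array([ 0.23314324,  0.56747317, -1.3854835 ]), 'ft_torque': array([-0.03034198, -0.02648172,  0.03235724]), 'gripper_width': 85.35286685039466}
```

View pics/scene0.png

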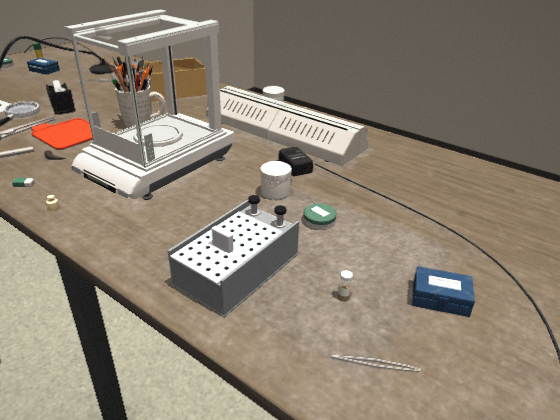

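View pics/top0.png

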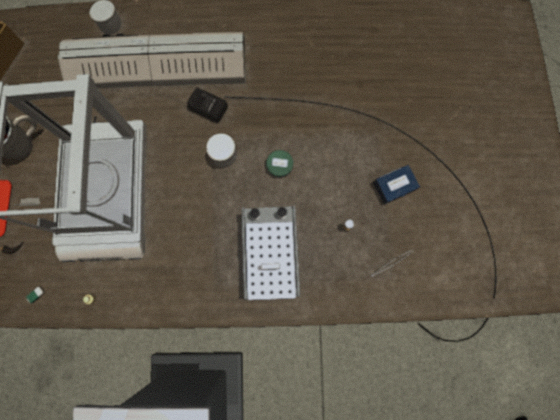

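The top view shows the box at columns 240–297, rows 207–300, with the plungers at (254,213) and (281,212) and the tab at (270,266). The balance (columns 55–145) stands between the arm and the box. Next I'll measure all of this.

```bash
python3 - <<'E'
from h import *
m,p,d=cam('top'); P=depthpts(m,d)
# height map overview grid x,y -> max z
Q=P[np.isfinite(P).all(2)]
print('grid max z, rows x, cols y(+ left)')
ys=np.arange(320,-520,-40)
print('     ',ys.tolist())
for x in range(760,80,-40):
    print(x,[int(max([0,*Q[(abs(Q[:,0]-x)<20)&(abs(Q[:,1]-y)<20)][:,2]])) for y in ys])
g=cv2.cvtColor(p,cv2.COLOR_BGR2GRAY)
cv2.imwrite('pics/topbox.png',cv2.resize(p[190:315,190:370],None,fx=4,fy=4,interpolation=cv2.INTER_CUBIC))
m,p,d=cam('scene')
cv2.imwrite('pics/scenebox.png',cv2.resize(p[180:320,150:370],None,fx=3.6,fy=3.6,interpolation=cv2.INTER_CUBIC))
np.savez('s.npz',d=d)
E
```

```text
grid max z, rows x, cols y(+ left)
      [320, 280, 240, 200, 160, 120, 80, 40, 0, -40, -80, -120, -160, -200, -240, -280, -320, -360, -400, -440, -480]
760 [113, 114, 3, 85, 335, 327, 326, 333, 336, 3, 3, 3, 67, 68, 67, 3, 25, 25, 3, 4, 4]
720 [2, 2, 4, 86, 325, 94, 94, 94, 335, 4, 3, 3, 66, 68, 67, 3, 27, 27, 3, 3, 3]
680 [2, 3, 4, 84, 320, 96, 95, 94, 335, 3, 2, 3, 3, 2, 4, 4, 26, 26, 3, 3, 3]
640 [3, 3, 3, 82, 316, 93, 95, 95, 336, 4, 3, 2, 2, 3, 2, 3, 3, 3, 2, 3, 3]
600 [4, 2, 3, 80, 86, 90, 94, 92, 336, 3, 2, 3, 3, 3, 77, 101, 102, 103, 3, 3, 2]
560 [3, 2, 2, 77, 319, 342, 342, 321, 336, 3, 3, 3, 3, 3, 78, 100, 100, 102, 3, 3, 52]
520 [14, 3, 3, 73, 75, 74, 74, 74, 73, 2, 3, 4, 4, 2, 78, 73, 73, 78, 2, 3, 3]
480 [5, 3, 3, 53, 59, 56, 58, 55, 53, 3, 4, 3, 3, 3, 78, 105, 106, 78, 3, 3, 4]
440 [2, 8, 12, 3, 4, 3, 3, 3, 3, 3, 3, 2, 3, 2, 78, 72, 73, 79, 3, 3, 2]
400 [3, 14, 15, 3, 3, 31, 3, 3, 3, 2, 3, 3, 2, 3, 78, 72, 72, 77, 3, 3, 2]
360 [3, 3, 3, 2, 4, 3, 3, 3, 2, 2, 2, 3, 4, 2, 2, 3, 2, 3, 3, 3, 3]
320 [0, 3, 2, 2, 2, 3, 3, 2, 1, 2, 2, 3, 2, 2, 1, 1, 1, 2, 1, 2, 2]
280 [0, 0, 0, 0, 0, 0, 0, 0, 0, 0, 0, 0, 0, 0, 0, 0, 0, 0, 0, 0, 0]
240 [0, 0, 0, 0, 0, 0, 0, 0, 0, 0, 0, 0, 0, 0, 0, 0, 0, 0, 0, 0, 0]
200 [0, 0, 0, 0, 0, 0, 0, 0, 0, 0, 0, 0, 0, 0, 0, 0, 0, 0, 0, 0, 0]
160 [0, 0, 0, 0, 2, 2, 2, 2, 2, 2, 2, 2, 2, 0, 0, 0, 0, 0, 0, 0, 0]
120 [0, 0, 0, 0, 2, 3, 4, 2, 3, 3, 3, 2, 2, 0, 0, 0, 0, 0, 0, 0, 0]
```

View pics/topbox.png

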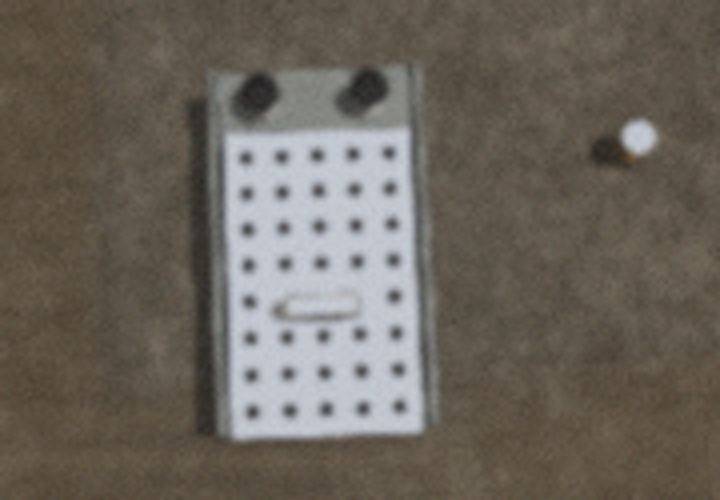

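View pics/scenebox.png

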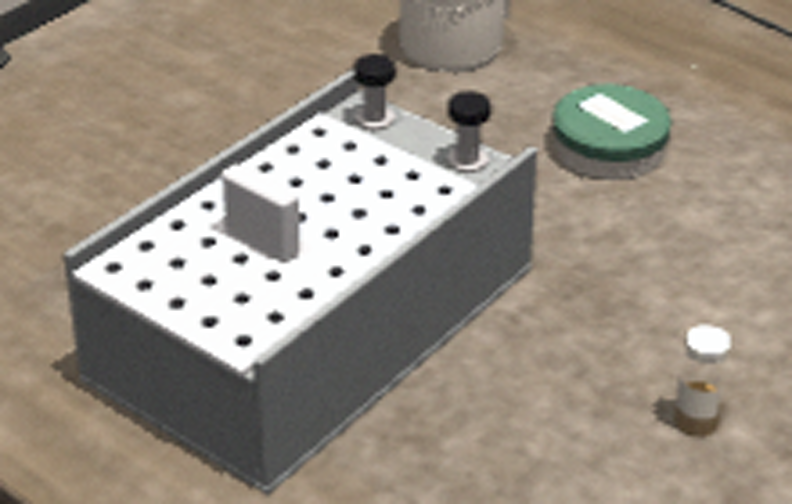

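View pics/wrist0.png

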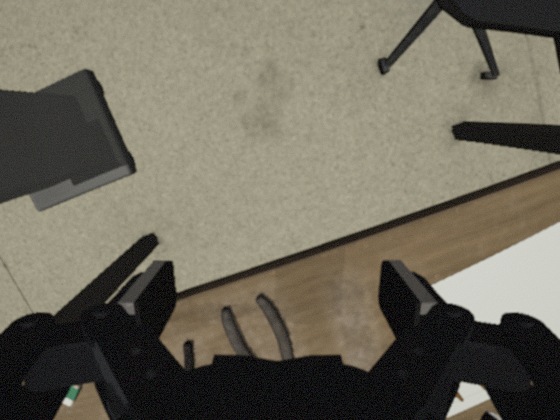

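Scene crop: the plate is lying on both lips, with black plunger heads at (375,70) and (468,107), tab at (262,215), and jar, tin and vial around the box. The wrist camera sees only the table edge. Next: box pose, plate, plungers, bystanders.

```bash
cat > meas.py <<'E'
from h import *
def avgd(n,k=1): 
    m,p,d=cam(n); return m,p,d
if __name__=='__main__':
    m,p,d=cam('top'); P=depthpts(m,d)
    ok=np.isfinite(P).all(2)
    X=P[...,0];Y=P[...,1];Z=P[...,2]
    reg=ok&(X>350)&(X<640)&(Y<-210)&(Y>-400)
    # outer footprint of everything at z 60..112 
    wl=reg&(Z>74.5)&(Z<82)
    for s,name in((Y>-300,'left'),(Y<-300,'right')):
        a=P[wl&s]; c=np.polyfit(a[:,0],a[:,1],1); print(name,'wall yaw',np.arctan(c[0]),'y@500',np.polyval(c,500),'z',np.median(a[:,2]),'x',np.percentile(a[:,0],[1,99]),len(a))
    hsv=cv2.cvtColor(p,cv2.COLOR_BGR2HSV)
    W=((hsv[...,2]>165)&reg).astype(np.uint8); W=cv2.morphologyEx(W,cv2.MORPH_CLOSE,np.ones((7,7)))
    c=max(cv2.findContours(W,0,2)[0],key=cv2.contourArea)
    bx=cv2.boxPoints(cv2.minAreaRect(c)); print('plate corners z70',onz(m,bx,70).round(1).tolist())
    a=P[reg&(Z>86)&(X<520)]; print('tab',a.mean(0),len(a))
    a=P[reg&(Z>90)&(X>540)];
    for s in(a[:,1]>-315,a[:,1]<-315): print('plg',a[s].mean(0),a[s].max(0),s.sum())
    a=reg&(Z>50)
    print('all>50 x',np.percentile(X[a],[.3,99.7]),'y',np.percentile(Y[a],[.3,99.7]))
E
python3 meas.py
python3 - <<'E'
from h import *
# scene view : colours rays on planes
m,p,d=cam('scene'); P=depthpts(m,d); X,Y,Z=P[...,0],P[...,1],P[...,2]
reg=(X>370)&(X<640)&(Y<-220)&(Y>-390)
a=P[reg&(Z>90)&(X>540)]
for s in(a[:,1]>-315,a[:,1]<-315): print('scene plg',a[s].mean(0),a[s][:,2].max(),s.sum())
a=P[reg&(Z>88)&(X<520)]; print('scene tab',a.mean(0),a[:,2].max(),len(a))
a=P[reg&(Z>75)&(Z<81)&(Y<-330)];c=np.polyfit(a[:,0],a[:,1],1);print('right wall',np.arctan(c[0]),np.polyval(c,500),np.percentile(a[:,0],[1,99]))
a=P[reg&(Z>75)&(Z<81)&(Y>-270)];c=np.polyfit(a[:,0],a[:,1],1);print('left wall',np.arctan(c[0]),np.polyval(c,500),np.percentile(a[:,0],[1,99]))
a=P[reg&(Z>66)&(Z<74)];print('plate/lip z',np.median(a[:,2]))
E
```

```text
left wall yaw 0.044892607092805445 y@500 -251.71066690399687 z 76.16348824995987 x [400.87902868 595.65856828] 146
right wall yaw 0.02156932242873516 y@500 -365.0804580197836 z 75.98447485743844 x [402.31050539 598.70398325] 144
plate corners z70 [[565.4, -256.0, 70.0], [566.0, -361.8, 70.0], [398.4, -361.4, 70.0], [398.0, -259.0, 70.0]]
tab [ 466.76511455 -307.44790281  103.19326877] 105
plg [ 580.79225548 -275.79895199   97.79884179] [ 590.69462487 -265.02522435  101.26160137] 77
plg [ 582.3408192  -335.58269389   99.36098967] [ 593.7111063  -325.96529796  102.76769847] 77
all>50 x [398.52260638 599.58339458] y [-367.86070085 -247.40965492]
scene plg [ 577.88615066 -278.80518625   98.0827701 ] 102.4855462439026 92
scene plg [ 579.21533914 -338.05032913   99.35335155] 103.30518174248692 103
scene tab [ 461.12168932 -311.63483407   99.52318762] 107.28773385295028 264
right wall 0.061162272577082774 -364.64188798966006 [399.51225686 597.23067423]
left wall 0.023194098049373155 -251.5767279056946 [397.92269375 592.17946995]
plate/lip z 70.42310850813107
```

Request:
drive_tool(
  steps="-1.6 -5.6 0 0;-2.6 -11.4 0.5 0;-2.6 -17.4 1 -0.05;-1.6 -23.4 1 -0.12;0.4 -29.4 1 -0.25",
  claw=3.6,
)

```text
time: 0.98
eef_pos: [234.7, 339.0, 220.1]
tcp_rot: [2.78, 1.464, 0.001]
force: [1.1, -0.4, 0.8]
gripper_width: 35.8
```

Request:
drive_tool(
  steps="3.5 -4.9 0 -0.15;7.5 -9.9 0 -0.3;11 -15.1 0 -0.46;13.7 -20.7 0 -0.6;15.5 -26.7 0 -0.75",
)

```text
time: 1.6
eef_pos: [390.3, 71.6, 220.7]
tcp_rot: [3.123, 0.336, 0.004]
force: [2.2, 0.9, 0.4]
gripper_width: 36.0
```

Request:
drive_tool(
  steps="0.5 -6.1 0 -0.1;1 -12.1 0 -0.186;2 -18.1 0 -0.186;3.5 -24.1 0 -0.186;4.7 -30 0 -0.186",
)

```text
time: 2.22
eef_pos: [437.5, -230.8, 221.1]
tcp_rot: [3.14, 0.043, 0.006]
force: [0.8, 0.2, 1.3]
gripper_width: 36.0
```

```bash
python3 - <<'E'
from h import *
print(r.observe()['eef_pos'],r.observe()['tcp_rot'])
m,p,d=cam('wrist','w1'); print(m['xyz'],np.round(R(m),3).tolist())
E
```

```text
[ 437.53550677 -230.76665958  221.06492016] [3.14046277 0.04325803 0.00590986]
[ 434.40258765 -164.98132981  385.33411079] [[1.0, 0.025, 0.011], [0.027, -0.965, -0.26], [0.004, 0.261, -0.965]]
```

View pics/w1.png

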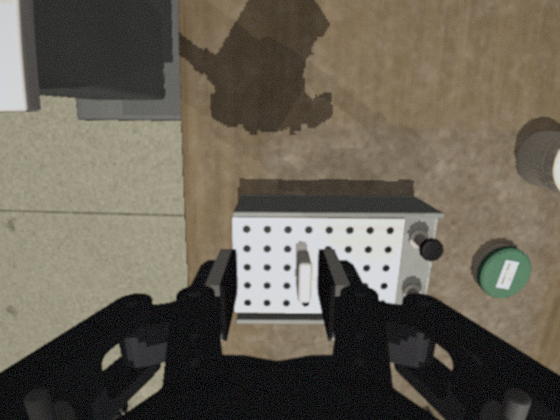

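The wrist view shows the box at (235–440, 195–320), the tab between the fingers at (304,275), and the left plunger head at (431,249). I'll measure from this view.

```bash
python3 - <<'E'
from h import *
m,p,d=cam('wrist'); P=depthpts(m,d); X,Y,Z=P[...,0],P[...,1],P[...,2]
reg=(X>370)&(X<640)&(Y<-235)&(Y>-390)
v,u=np.mgrid[0:420,0:560]
a=P[reg&(Z>98)&(Z<112)&(X<520)&(u>290)&(u<316)]; print('tab',a.mean(0),np.percentile(a,[3,97],axis=0).round(1).tolist(),len(a))
hs=reg&(Z>93)&(Z<112)&(X>560)&(Y>-310); a=P[hs]; print('plgL',a.mean(0),np.percentile(a,[3,97],axis=0).round(1).tolist(),len(a))
a=P[reg&(Z>74)&(Z<81)&(Y>-265)];c=np.polyfit(a[:,0],a[:,1],1);print('left wall',np.arctan(c[0]),np.polyval(c,500),np.percentile(a[:,0],[1,99]),len(a))
# dots
hsv=cv2.cvtColor(p,cv2.COLOR_BGR2GRAY)
pl=reg&(Z>66)&(Z<74)
g=hsv.copy(); B=((g<110)&pl).astype(np.uint8)
n,l,s,c=cv2.connectedComponentsWithStats(B)
pts=[onz(m,[c[i]],70)[0] for i in range(1,n) if 12<s[i,4]<80 and abs(s[i,2]-s[i,3])<4]
pts=np.array(pts);print(pts[:,:2].round(1).tolist())
np.save('dots.npy',pts)
E
```

```text
tab [ 463.51523176 -306.90728956  104.91849143] [[458.0, -325.9, 100.4], [469.4, -289.6, 106.7]] 550
plgL [ 579.00721725 -275.96111235   99.29797952] [[569.9, -285.9, 94.6], [589.2, -266.9, 101.2]] 466
left wall 0.01952200153847329 -251.16588592412091 [398.94011052 594.93232934] 1178
[[408.7, -270.1], [428.7, -269.9], [448.8, -269.7], [468.8, -269.5], [488.8, -269.2], [508.7, -269.0], [528.8, -268.6], [549.1, -268.1], [408.9, -290.4], [429.2, -290.2], [448.8, -289.9], [489.1, -289.2], [509.2, -288.9], [529.2, -288.6], [549.2, -288.3], [409.1, -310.4], [429.4, -310.3], [449.4, -310.0], [529.5, -308.6], [549.8, -308.3], [409.5, -330.4], [429.6, -330.2], [449.4, -329.8], [529.5, -328.7], [549.8, -328.1], [409.6, -350.6], [430.0, -350.3], [449.9, -350.0], [470.1, -350.1], [549.8, -348.6]]
```

Request:
drive_tool(
  steps="1.3 -4 0 0;2.6 -7.7 0 -0.01;2.6 -7.7 -5 -0.01;2.6 -7.7 -10 -0.01;2.6 -7.7 -14 -0.01",
)

```text
time: 2.95
eef_pos: [463.3, -309.5, 78.9]
tcp_rot: [3.14, 0.021, 0.003]
force: [-0.0, -0.5, 0.5]
gripper_width: 35.9
```

```bash
python3 - <<'E'
from h import *
print(r.observe()['eef_pos'],r.observe()['force'])
m,p,d=cam('scene');cv2.imwrite('pics/s2.png',cv2.resize(p[150:320,150:370],None,fx=3.5,fy=3.5,interpolation=cv2.INTER_CUBIC))
m,p,d=cam('wrist','w2')
E
```

```text
[ 463.25895793 -309.46158053   78.87319462] [-0.04760338 -0.54429887  0.45805572]
```

View pics/s2.png

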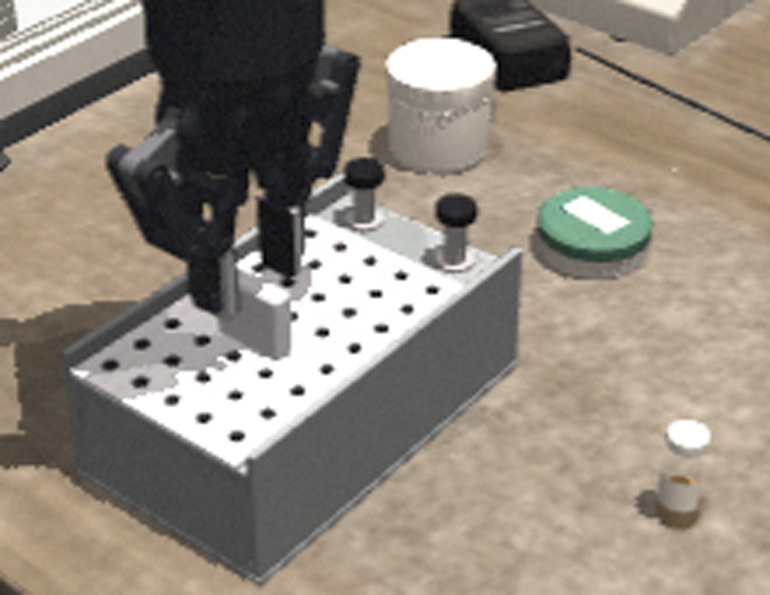

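View pics/w2.png

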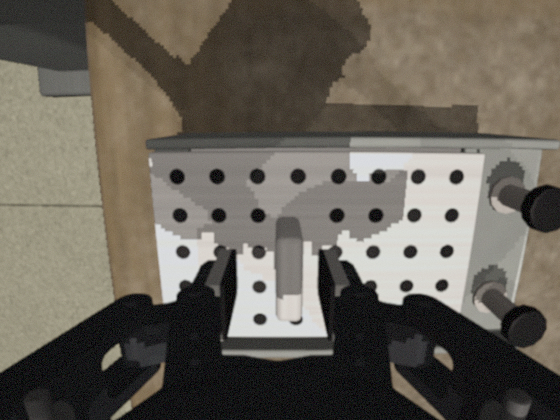

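Request:
drive_tool(
  steps="-0.5 0.1 -0.2 0;-1 0.1 -0.3 0;-1.3 0.1 -0.3 0;-1.6 0.1 -0.3 0;-1.8 0.1 -0.3 0",
)

```text
time: 3.68
eef_pos: [442.5, -306.6, 73.5]
tcp_rot: [-3.139, -0.021, 0.006]
force: [1.5, 0.4, -1.4]
gripper_width: 36.1
```

```bash
python3 - <<'E'
from h import *
m,p,d=cam('wrist','w3')
E
```

```text
(no output)
```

View pics/w3.png

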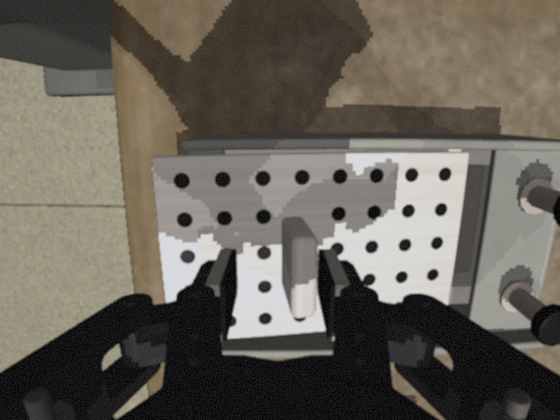

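The far end has dropped in clear of the deep lip, with its edge at column 467 and the lip edge near 490. The near end still sits on the shallow lip. Now I push +x.

Request:
drive_tool(
  steps="1 0 0.2 0;2 0 0.2 0;3 0 0 0;3.8 0.1 -0.2 0;4.6 0.1 -0.4 0",
)

```text
time: 4.35
eef_pos: [486.6, -305.6, 70.0]
tcp_rot: [-3.138, -0.023, 0.015]
force: [-9.9, 0.1, 14.8]
gripper_width: 36.1
```

```bash
python3 - <<'E'
from h import *
m,p,d=cam('wrist','w4')
m,p,d=cam('scene');cv2.imwrite('pics/s4.png',cv2.resize(p[150:320,150:370],None,fx=3.5,fy=3.5,interpolation=cv2.INTER_CUBIC))
E
```

```text
(no output)
```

View pics/w4.png

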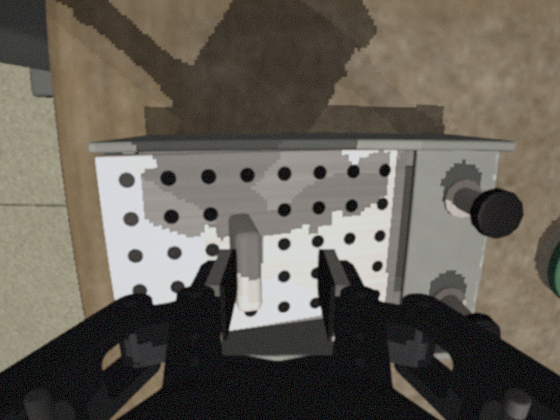

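View pics/s4.png

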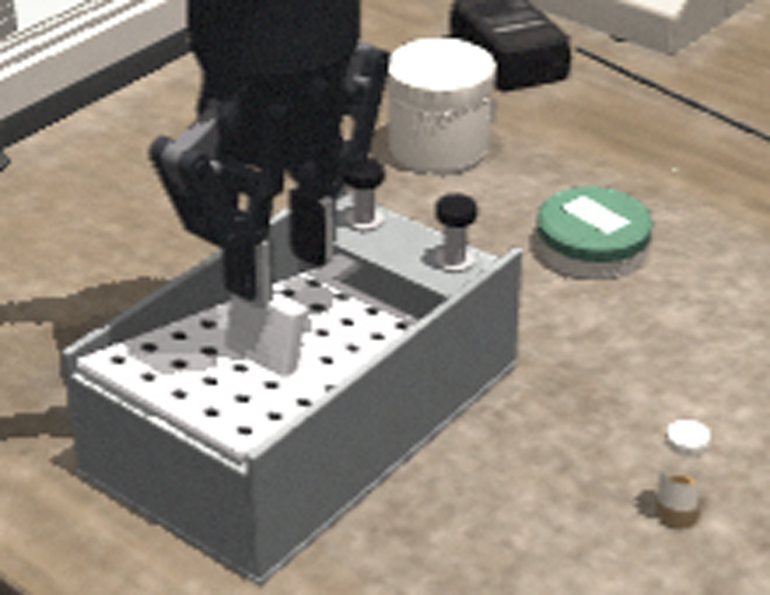

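```bash
python3 - <<'E'
from h import *
s=r.observe();print(s['eef_pos'],s['force'],s['time'])
m,p,d=cam('scene'); P=depthpts(m,d); X,Y,Z=P[...,0],P[...,1],P[...,2]
g=cv2.cvtColor(p,cv2.COLOR_BGR2GRAY)
for x in range(395,580,10):
    a=P[(abs(X-x)<4)&(Y<-335)&(Y>-353)]; print(x,np.percentile(a[:,2],[10,50,90]).round(1) if len(a) else None)
a=P[(Y<-318)&(Y>-330)&(Z>60)&(Z<110)&(X>430)&(X<520)]
for z in range(60,105,5):
    b=a[abs(a[:,2]-z)<2.5]; print('tab z',z,len(b),np.percentile(b[:,0],[5,50,95]).round(1) if len(b) else '')
E
```

```text
[ 488.28742455 -305.59919111   69.53180782] [-3.06025734 -0.06734393  3.14905952] 4.45
395 [ 0.8 26.7 58.5]
405 [65.4 72.6 73.9]
415 [69.4 70.5 72.2]
425 [ 68.  426.2 446.4]
435 [409.6 434.4 454. ]
445 [ 64.  406.7 443.3]
455 [ 60.7 397.  405.1]
465 [ 59.7 284.  364.8]
475 [235.6 316.3 375. ]
485 [234.6 314.7 376. ]
495 [237.4 313.2 376.3]
505 [234.7 306.8 374.2]
515 [ 46.5  47.2 317.2]
525 [43.8 44.4 45.1]
535 None
545 None
555 [61.9 64.4 66.1]
565 [64.8 65.5 66.7]
575 [ 65.5  79.8 100.6]
tab z 60 29 [449.4 457.5 466.3]
tab z 65 68 [432.1 445.3 470.8]
tab z 70 25 [438.9 465.7 473.6]
tab z 75 26 [464.6 466.6 474.3]
tab z 80 21 [466.  467.8 476.8]
tab z 85 25 [466.6 469.1 476.6]
tab z 90 34 [469.  472.5 478.7]
tab z 95 7 [470.1 472.8 473.3]
tab z 100 0
```

Plate slope measured at 0.235, near end about x=405 (box −93). It's on course, and the force spike was a transient. I'll keep pushing.

Request:
drive_tool(
  steps="0.5 0 0 0;0.9 0 -0.1 0;1.3 0 -0.2 0;1.6 0 -0.2 0;1.8 0 -0.2 0",
)

```text
time: 5.12
eef_pos: [507.1, -305.5, 67.1]
tcp_rot: [-3.139, -0.022, 0.007]
force: [0.3, -0.6, 0.0]
gripper_width: 36.2
```

```bash
python3 - <<'E'
from h import *
m,p,d=cam('wrist','w5')
s=r.observe();print(s['eef_pos'],s['force'],s['time'])
m,p,d=cam('scene');cv2.imwrite('pics/s5.png',cv2.resize(p[150:320,150:370],None,fx=3.5,fy=3.5,interpolation=cv2.INTER_CUBIC))
P=depthpts(m,d); X,Y,Z=P[...,0],P[...,1],P[...,2]
for x in range(395,580,10):
    a=P[(abs(X-x)<4)&(Y<-335)&(Y>-353)&(Z<110)]; print(x,np.percentile(a[:,2],[10,50,90]).round(1) if len(a) else None)
E
```

```text
[ 507.33469636 -305.50780109   67.13244342] [ 0.7989502  -0.09099341 -0.16321288] 5.175
395 [ 0.8 29.5 59.9]
405 [64.8 65.5 66.4]
415 [64.6 65.5 66.4]
425 None
435 None
445 None
455 None
465 None
475 None
485 None
495 None
505 None
515 None
525 None
535 None
545 None
555 [62.4 64.8 65.8]
565 [64.2 65.4 66.5]
575 [ 65.8  83.5 100.5]
```

View pics/w5.png

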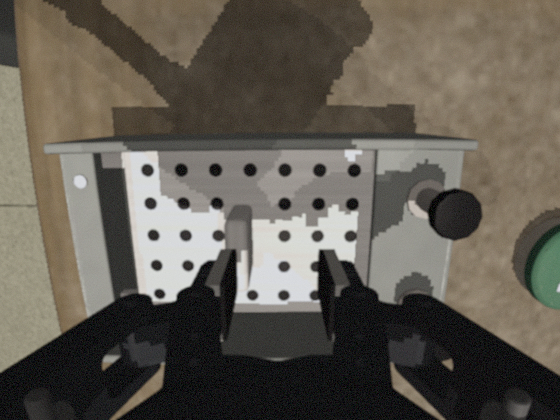

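View pics/s5.png

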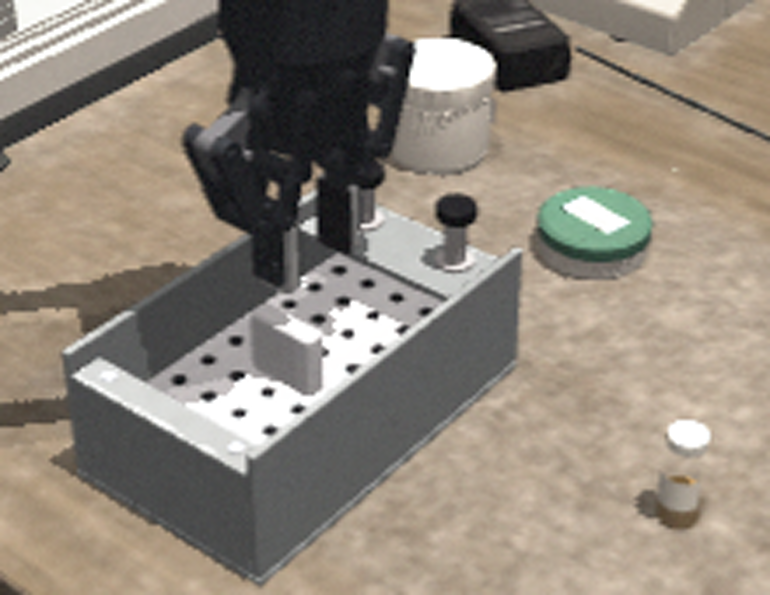

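The plate has dropped flat, with the near end clear of the shallow lip. I'll locate the tab before lowering the fingers.

```bash
cat > pl.py <<'E'
from h import *
m,p,d=cam('wrist'); P=depthpts(m,d); X,Y,Z=P[...,0],P[...,1],P[...,2]
v,u=np.mgrid[0:420,0:560]
reg=(X>395)&(X<570)&(Y<-250)&(Y>-365)
g=cv2.cvtColor(p,cv2.COLOR_BGR2GRAY)
pl=cv2.morphologyEx((reg&(Z>30)&(Z<41)).astype(np.uint8),cv2.MORPH_OPEN,np.ones((3,3)))>0
a=P[pl]; A=np.c_[a[:,:2]-[490,-308],np.ones(len(a))]; c=np.linalg.lstsq(A,a[:,2],rcond=None)[0]; print('plate z fit slope x,y,z0',c.round(4),len(a))
print('plate x range',np.percentile(a[:,0],[.5,99.5]))
s=r.observe()['eef_pos']; print(s)
a=P[reg&(Z>64)&(Z<75)&(Y<-283)&(Y>-335)&(u>180)&(u<320)&(X>s[0]-60)&(X<s[0]+40)&(X>420)&(X<550)]; print('tab',a.mean(0),np.percentile(a,[5,95],axis=0).round(1).tolist(),len(a))
B=((g<110)&cv2.dilate(pl.astype(np.uint8),np.ones((3,3))).astype(bool)).astype(np.uint8)
n,l,st,c=cv2.connectedComponentsWithStats(B)
q=np.array([onz(m,[c[i]],35)[0][:2] for i in range(1,n) if 25<st[i,4]<150 and abs(st[i,2]-st[i,3])<6])
print(q.round(1).tolist())
E
python3 pl.py
```

```text
plate z fit slope x,y,z0 [ 3.7000e-03 -1.1000e-03  3.5631e+01] 32510
plate x range [400.5160601  561.57534543]
[ 506.78463149 -305.4381876    67.14247818]
tab [ 487.27443072 -303.76954272   69.86250182] [[481.1, -324.0, 67.1], [491.5, -289.6, 71.5]] 1240
[[510.1, -268.7], [530.2, -268.5], [429.8, -269.7], [450.2, -289.2], [470.4, -288.9], [510.3, -289.0], [430.0, -289.8], [430.2, -309.8], [450.3, -309.5], [471.0, -309.4], [510.5, -308.9], [530.6, -308.6], [551.0, -308.4], [430.4, -329.9], [450.4, -329.7], [529.9, -328.8], [556.0, -331.7], [510.7, -328.9], [430.6, -350.0], [490.9, -349.4], [511.0, -349.1], [531.0, -349.3]]
```

Request:
drive_tool(
  steps="0 0 1.2 0;-1.1 -0.1 1.2 0;-2.1 -0.2 1.2 0;-2.1 -0.2 0.2 0;-2.1 -0.2 -1 0",
  claw=2.8,
)

```text
time: 5.9
eef_pos: [485.5, -307.5, 56.4]
tcp_rot: [-3.139, -0.022, 0.008]
force: [0.5, 0.2, 0.0]
gripper_width: 27.9
```

Request:
drive_tool(
  steps="-0.3 0 -0.5 0;-0.6 0 -1 0;-1 0 -1 0;-1.5 0 -1 0;-2 0 -1 0",
)

```text
time: 6.52
eef_pos: [465.6, -307.7, 46.8]
tcp_rot: [-3.139, -0.022, 0.007]
force: [1.1, -1.1, -0.3]
gripper_width: 27.8
```

```bash
python3 pl.py
```

```text
plate z fit slope x,y,z0 [-2.00000e-04 -1.70000e-03  3.57146e+01] 39838
plate x range [406.81052229 568.97880713]
[ 464.91888131 -307.62047607   46.71799745]
tab [ 472.00398369 -306.98759713   70.17101351] [[466.8, -325.3, 67.5], [478.5, -290.3, 72.0]] 2318
[[537.7, -268.5], [538.0, -288.5], [474.6, -293.3], [457.9, -309.5], [417.3, -310.5], [437.9, -310.4], [498.2, -309.2], [518.1, -308.9], [538.3, -308.7], [558.8, -328.4], [417.7, -330.6], [518.4, -329.1], [538.7, -328.7], [458.3, -330.0], [458.5, -350.1], [479.0, -351.3]]
```

Request:
drive_tool(
  steps="-0.05 0 0 0;-0.1 0 0 0;-0.15 0 0 0;-0.2 0 0 0;-0.25 0 0 0",
)

```text
time: 7.2
eef_pos: [463.0, -307.9, 47.1]
tcp_rot: [-3.14, -0.022, 0.006]
force: [3.3, -0.5, 0.3]
gripper_width: 28.1
```

Request:
drive_tool(
  steps="-0.05 0 0 0;-0.1 0 0 0;-0.15 0 0 0;-0.2 0 0 0;-0.25 0 0 0",
)

```text
time: 7.82
eef_pos: [462.3, -307.6, 47.7]
tcp_rot: [-3.14, -0.021, 0.001]
force: [7.8, 3.6, 0.5]
gripper_width: 27.5
```

```bash
python3 pl.py; python3 -c "
from h import *
print(r.observe()['force'])
cam('wrist','w6')"
```

```text
plate z fit slope x,y,z0 [ 8.00000e-03 -8.00000e-04  3.64339e+01] 39295
plate x range [407.46843194 567.89813247]
[ 462.27977606 -307.59556467   47.65090028]
tab [ 469.00025787 -306.69336346   70.70173966] [[463.9, -325.1, 68.2], [475.2, -289.9, 72.3]] 2258
[[535.0, -268.0], [535.5, -288.2], [470.4, -294.7], [556.7, -308.1], [414.4, -310.7], [455.2, -309.4], [495.5, -309.1], [515.6, -308.7], [535.9, -308.5], [435.1, -310.3], [557.1, -328.3], [415.0, -330.8], [455.6, -330.1], [516.1, -329.0], [536.4, -328.6], [456.0, -350.2], [476.3, -351.3]]
[7.30132982 2.32838932 0.62190179]
```

View pics/w6.png

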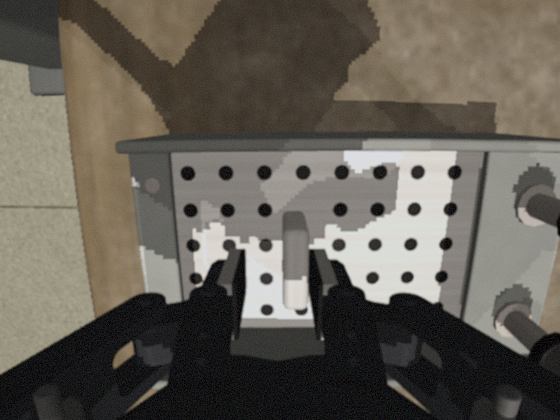

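Request:
drive_tool(
  steps="-0.05 0 0 0;-0.1 0 0 0;-0.15 0 0 0;-0.2 0 0 0;-0.2 0 0 0",
)

```text
time: 8.55
eef_pos: [462.0, -307.6, 48.4]
tcp_rot: [-3.14, -0.02, -0.004]
force: [6.9, 2.0, 0.5]
gripper_width: 28.1
```

Home: the arm stalls at x≈462 with about 7 N, and the plate origin works out at about box −13. I'll release, rise and look at the plungers.

Request:
drive_tool(
  steps="0.6 0 0 0;0.6 0 2 0;0.6 0 6 0;1 0.5 11 0;3 2 14 0",
)

```text
time: 9.18
eef_pos: [491.3, -288.7, 190.6]
tcp_rot: [3.141, 0.017, 0.004]
force: [0.3, -0.5, 0.6]
gripper_width: 27.8
```

```bash
python3 pl.py | head -3; python3 - <<'E'
from h import *
for n in('top','scene','wrist'):
    m,p,d=cam(n,'p_'+n)
    P=depthpts(m,d); X,Y,Z=P[...,0],P[...,1],P[...,2]
    dark=p.max(2)<70
    k=dark&(Z>92)&(Z<112)&(X>560)&(X<605)&(Y<-255)&(Y>-360)
    for s in (Y>-307,Y<-307):
        v,u=np.nonzero(k&s)
        if len(u)>10:
            uv=[[u.mean(),v.mean()]]; print(n,'px',np.round(uv,1),'on z97',onz(m,uv,98)[0].round(1),'depth top',np.percentile(Z[k&s],90).round(1), len(u))
E
```

```text
plate z fit slope x,y,z0 [-2.00000e-04  7.00000e-04  3.57299e+01] 15076
plate x range [409.06923277 560.05422986]
[ 495.96857887 -287.85870114  195.02688759]
scene px [[253.5 199.3]] on z97 [ 577.7 -279.2   98. ] depth top 100.5 80
scene px [[280. 210.]] on z97 [ 581.  -337.7   98. ] depth top 101.9 86
wrist px [[390.  192.2]] on z97 [ 579.9 -276.7   98. ] depth top 100.7 562
wrist px [[384.5 264.5]] on z97 [ 581.6 -337.3   98. ] depth top 102.3 514
```

View pics/p_wrist.png

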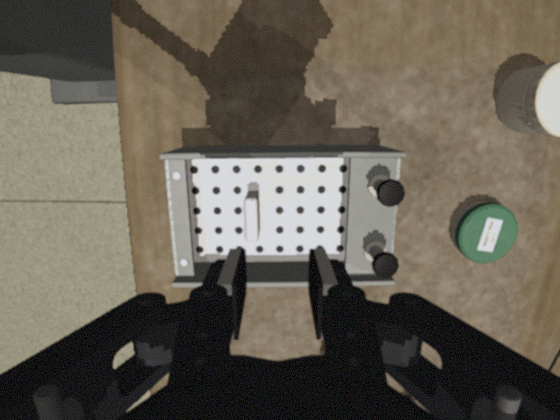

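The plate sits flat and both ends are covered. Plunger heads are at pixels (390,192) and (384,264), i.e. (580,−277) and (581,−337), tops about 101–102 mm. I'll press the left one first, then the right.

Request:
drive_tool(
  steps="4.2 0.5 0 0;8.4 1.1 0 0;8.4 1.1 -3 0;8.4 1.1 -6 0;8.4 1.1 -7.5 0",
  claw=0,
)

```text
time: 10.0
eef_pos: [571.8, -275.6, 108.3]
tcp_rot: [-3.137, -0.021, 0.01]
force: [0.3, 0.1, 0.6]
gripper_width: -0.1
```

Request:
drive_tool(
  steps="0.4 0 0.5 0;0.8 -0.1 0.5 0;0.8 -0.1 0.5 0;0.8 -0.1 0.5 0;0.8 -0.1 0.5 0",
)

```text
time: 10.62
eef_pos: [580.1, -276.8, 113.9]
tcp_rot: [-3.138, -0.021, 0.009]
force: [-0.7, -0.2, 0.2]
gripper_width: 0.0
```

Press down about 40 mm, stopping near the 73 mm head height.

Request:
drive_tool(
  steps="0 0 -0.8 0;0 0 -1.5 0;0 0 -2.2 0;0 0 -2.9 0;0 0 -3.5 0",
)

```text
time: 11.25
eef_pos: [579.9, -276.7, 78.1]
tcp_rot: [-3.137, -0.021, 0.01]
force: [-0.3, 0.4, 2.7]
gripper_width: -0.6
```

Request:
drive_tool(
  steps="0 0 -0.2 0;0 0 -0.4 0;0 0 -0.5 0;0 0 -0.6 0;0 0 -0.7 0",
)

```text
time: 11.88
eef_pos: [579.9, -276.7, 71.3]
tcp_rot: [-3.137, -0.021, 0.009]
force: [-1.2, 0.5, 3.3]
gripper_width: 0.0
```

Request:
drive_tool(
  steps="0 0 -0.1 0;0 0 -0.2 0;0 0 -0.3 0;0 0 -0.4 0;0 0 -0.4 0",
)

```text
time: 12.5
eef_pos: [579.9, -276.7, 67.1]
tcp_rot: [-3.137, -0.021, 0.009]
force: [-0.3, -0.2, 1.8]
gripper_width: -0.1
```

```bash
python3 - <<'E'
from h import *
s=r.observe();print(s['eef_pos'],s['force'])
m,p,d=cam('scene');cv2.imwrite('pics/s7.png',cv2.resize(p[150:320,150:370],None,fx=3.5,fy=3.5,interpolation=cv2.INTER_CUBIC))
E
```

```text
[ 579.8904138  -276.65620211   67.07938513] [-0.28051186 -0.23755837  1.84075095]
```

View pics/s7.png

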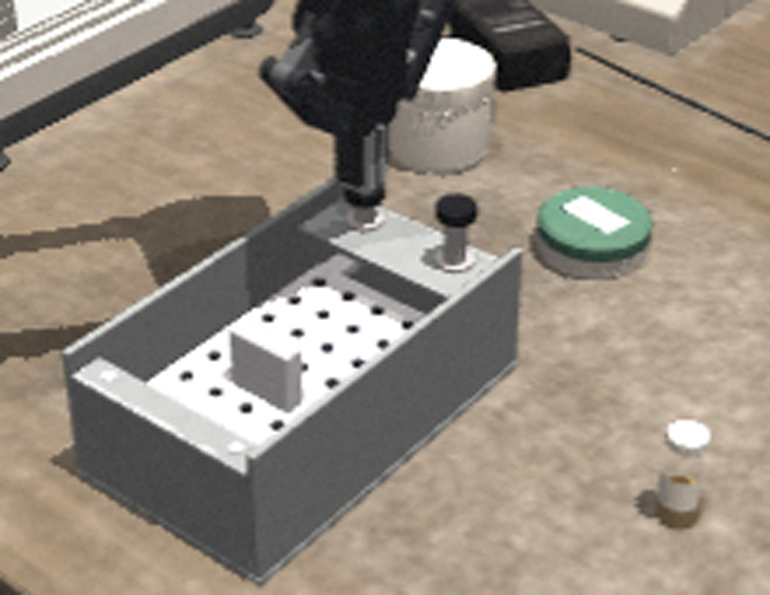

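The head is still about a centimetre above the lip and following the fingers. I'll keep pressing.

Request:
drive_tool(
  steps="0 0 -0.15 0;0 0 -0.3 0;0 0 -0.45 0;0 0 -0.6 0;0 0 -0.6 0",
)

```text
time: 13.18
eef_pos: [579.9, -276.7, 60.8]
tcp_rot: [-3.137, -0.021, 0.009]
force: [-0.6, -0.4, 1.5]
gripper_width: -0.1
```

```bash
python3 - <<'E'
from h import *
m,p,d=cam('scene');cv2.imwrite('pics/s8.png',cv2.resize(p[170:260,200:320],None,fx=6,fy=6,interpolation=cv2.INTER_CUBIC))
print(proj(m,r.observe()['eef_pos']), (proj(m,r.observe()['eef_pos'])-[200,170])*6)
P=depthpts(m,d)
m2,p2,d2=cam('wrist','w8')
for v in range(185,225,2): print(v,[ (int(P[v,u,0]),int(P[v,u,1]),int(P[v,u,2])) for u in(250,254,258)], p[v,254])
E
```

```text
[[253.39464723 215.3174678 ]] [[320.36788336 271.9048068 ]]
185 [(564, -283, 135), (569, -287, 135), (583, -284, 127)] [31 29 28]
187 [(558, -287, 135), (567, -289, 132), (583, -285, 123)] [33 31 30]
189 [(558, -287, 131), (569, -287, 126), (583, -284, 119)] [34 32 29]
191 [(563, -283, 124), (569, -288, 123), (581, -286, 116)] [25 23 21]
193 [(565, -281, 117), (573, -284, 115), (581, -286, 112)] [76 80 82]
195 [(564, -282, 114), (573, -284, 111), (582, -285, 107)] [74 76 76]
197 [(564, -282, 110), (573, -283, 106), (583, -284, 102)] [76 76 78]
199 [(564, -282, 106), (571, -285, 104), (582, -286, 99)] [78 76 79]
201 [(566, -280, 100), (573, -283, 98), (580, -287, 96)] [79 81 81]
203 [(565, -281, 97), (573, -284, 94), (582, -286, 90)] [78 77 79]
205 [(568, -279, 90), (572, -284, 90), (581, -286, 86)] [77 76 78]
207 [(572, -275, 82), (574, -283, 84), (582, -286, 82)] [85 86 88]
209 [(568, -278, 81), (574, -282, 80), (579, -288, 80)] [29 26 28]
211 [(570, -276, 75), (574, -282, 75), (588, -280, 67)] [22 16 24]
213 [(573, -273, 68), (578, -279, 68), (583, -284, 67)] [90 89 93]
215 [(570, -276, 66), (574, -283, 67), (580, -287, 65)] [141 140 149]
217 [(566, -279, 65), (571, -285, 65), (574, -292, 67)] [193 197 195]
219 [(560, -284, 65), (567, -289, 64), (570, -295, 65)] [196 200 196]
221 [(558, -287, 64), (561, -294, 65), (565, -300, 65)] [215 218 217]
223 [(556, -288, 60), (556, -298, 65), (561, -303, 64)] [210 215 214]
```

View pics/s8.png

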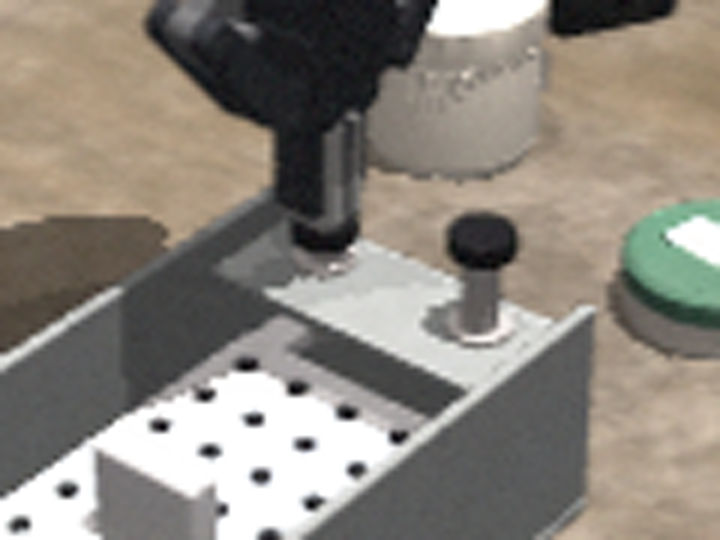

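View pics/w8.png

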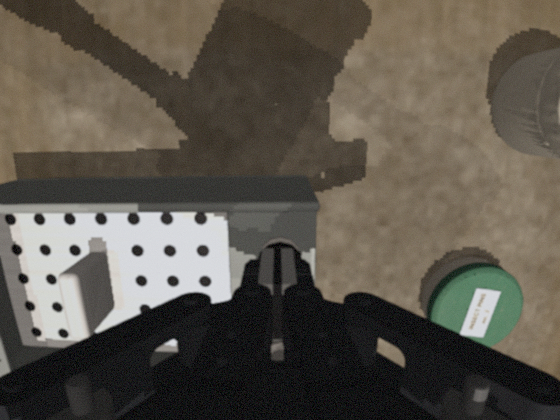

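The fingertips actually sit about 20 mm above the TCP figure here: tip ≈82 and head top ≈81, with head still 7–8 mm up. I'll continue slowly, watching the force.

Request:
drive_tool(
  steps="0 0 -0.15 0;0 0 -0.3 0;0 0 -0.45 0;0 0 -0.6 0;0 0 -0.6 0",
)

```text
time: 13.9
eef_pos: [579.9, -276.6, 54.6]
tcp_rot: [-3.137, -0.021, 0.009]
force: [-0.5, 0.1, 0.3]
gripper_width: -0.1
```

Request:
drive_tool(
  steps="0 0 -0.1 0;0 0 -0.2 0;0 0 -0.3 0;0 0 -0.4 0;0 0 -0.4 0",
)

```text
time: 14.52
eef_pos: [580.0, -276.7, 51.9]
tcp_rot: [-3.137, -0.021, 0.009]
force: [-3.6, 1.0, 8.8]
gripper_width: -0.2
```

```bash
python3 - <<'E'
from h import *
s=r.observe();print(s['eef_pos'],s['force'])
m,p,d=cam('scene');cv2.imwrite('pics/s9.png',cv2.resize(p[170:260,200:320],None,fx=6,fy=6,interpolation=cv2.INTER_CUBIC))
E
```

```text
[ 579.99941379 -276.70483219   51.91285313] [-3.60438965  1.04934383  8.8180936 ]
```

View pics/s9.png

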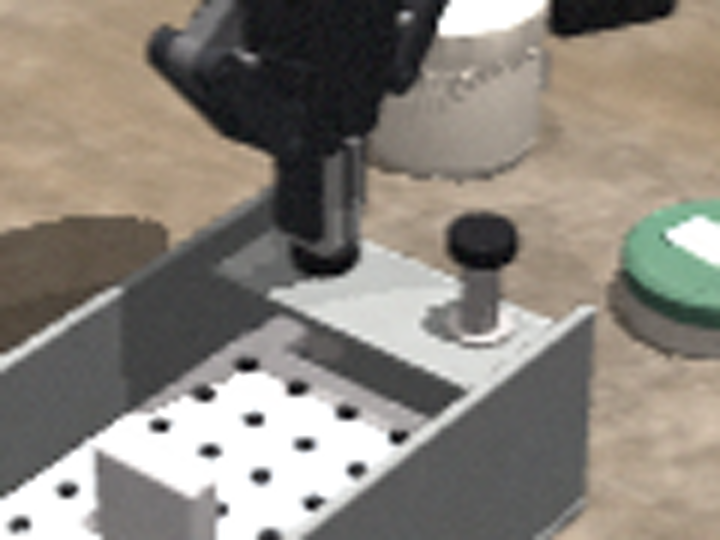

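Head seated on the lip and the arm is stalling. One firmer nudge.

Request:
drive_tool(
  steps="0 0 -0.1 0;0 0 -0.2 0;0 0 -0.2 0;0 0 -0.2 0;0 0 -0.2 0",
)

```text
time: 15.2
eef_pos: [580.0, -276.7, 51.9]
tcp_rot: [-3.137, -0.021, 0.009]
force: [-4.9, 3.0, 12.7]
gripper_width: -0.2
```

Request:
drive_tool(
  steps="0 0 2.5 0;0 0 5.2 0;0.1 -3 5.2 0;0.1 -6.1 5.2 0;0.1 -6.1 5.2 0",
)

```text
time: 15.82
eef_pos: [580.9, -339.6, 103.5]
tcp_rot: [-3.138, -0.018, 0.009]
force: [0.4, 0.0, -1.1]
gripper_width: 0.2
```

Request:
drive_tool(
  steps="0 0.2 -0.7 0;0 0.2 -1.6 0;0 0.2 -2.4 0;0 0.2 -3.2 0;0 0.2 -4 0",
)

```text
time: 16.45
eef_pos: [580.8, -337.0, 63.1]
tcp_rot: [-3.138, -0.018, 0.009]
force: [-1.7, 2.0, 3.1]
gripper_width: 0.0
```

Request:
drive_tool(
  steps="0 0 -0.3 0;0 0 -0.6 0;0 0 -0.8 0;0 0 -1 0;0 0 -1.1 0",
)

```text
time: 17.08
eef_pos: [580.8, -337.0, 52.0]
tcp_rot: [-3.138, -0.018, 0.009]
force: [-1.1, 1.7, 2.8]
gripper_width: 0.0
```

Request:
drive_tool(
  steps="0 0 -0.1 0;0 0 -0.2 0;0 0 -0.3 0;0 0 -0.35 0;0 0 -0.35 0",
)

```text
time: 17.7
eef_pos: [580.9, -337.1, 51.8]
tcp_rot: [-3.138, -0.018, 0.009]
force: [-7.5, 4.8, 16.7]
gripper_width: -0.1
```

Stalled at the same height. I'll retreat upward and check.

Request:
drive_tool(
  steps="0 0 3 0;0 0 7 0;0 0 12 0;-3 2 15 0;-8 4 15 0",
)

```text
time: 18.32
eef_pos: [503.5, -298.7, 205.9]
tcp_rot: [3.14, 0.02, 0.003]
force: [-1.0, 0.1, -0.6]
gripper_width: -0.0
```

Request:
drive_tool(
  steps="-3 3 0 0;-6 6 0 0;-6 6 0 0;-6 6 0 0;-6 6 0 0",
)

```text
time: 18.95
eef_pos: [444.5, -239.6, 206.1]
tcp_rot: [3.14, 0.019, 0.004]
force: [-0.0, -0.3, 0.7]
gripper_width: 0.2
```

```bash
python3 - <<'E'
from h import *
m,p,d=cam('scene');cv2.imwrite('pics/s10.png',cv2.resize(p[150:320,150:370],None,fx=3.5,fy=3.5,interpolation=cv2.INTER_CUBIC))
for n in('scene','wrist'):
    m,p,d=cam(n,'f_'+n); P=depthpts(m,d); X,Y,Z=P[...,0],P[...,1],P[...,2]
    k=(p.max(2)<70)&(Z>66)&(Z<112)&(X>565)&(X<597)&(Y<-258)&(Y>-352)
    for s in (Y>-307,Y<-307):
        if (k&s).sum()>10: print(n,P[k&s].mean(0).round(1),np.percentile(Z[k&s],[50,95]).round(1),(k&s).sum())
    a=P[(X>420)&(X<550)&(Y<-262)&(Y>-352)&(Z>31)&(Z<40)]
    A=np.c_[a[:,:2]-[490,-308],np.ones(len(a))];print('plate',np.linalg.lstsq(A,a[:,2],rcond=None)[0].round(4),len(a))
    a=P[(X>440)&(X<500)&(Y<-283)&(Y>-335)&(Z>66)&(Z<74)];print('tab',a.mean(0) if len(a) else 0,len(a))
    print(n,'jar',np.nanmean(P[(abs(Z-66)<4)&(X>690)&(X<790)&(Y>-260)&(Y<-150)],0),'tin',np.nanmean(P[(abs(Z-25)<4)&(X>650)&(X<790)&(Y>-390)&(Y<-290)],0))
E
python3 pl.py|tail -1
```

```text
scene [ 577.5 -279.6   72. ] [72.9 74.3] 76
scene [ 579.1 -339.3   72.1] [72.8 74.5] 78
plate [-1.30000e-03 -1.10000e-03  3.56836e+01] 1180
tab [ 468.475795   -310.50731686   69.51543907] 134
scene jar [ 743.00113287 -198.26215431   66.0342835 ] tin [ 714.33510524 -337.03161744   24.79039642]
wrist [ 578.9 -275.6   73.1] [73.4 74.6] 349
wrist [ 580.  -335.    73.3] [73.6 74.8] 313
plate [3.00000e-04 1.00000e-03 3.58046e+01] 7043
tab [ 469.39324716 -296.18985072   69.9997873 ] 193
wrist jar [ 713.47730609 -201.67838626   62.52346232] tin [ 715.23875063 -333.96339358   25.06732339]
[[412.1, -251.5], [555.3, -267.9], [556.3, -307.7]]
```

View pics/s10.png

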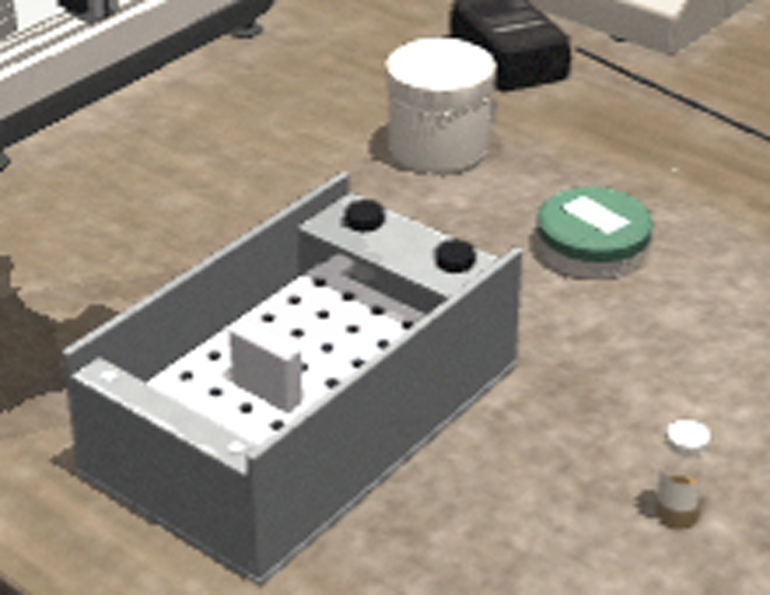

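View pics/f_wrist.png

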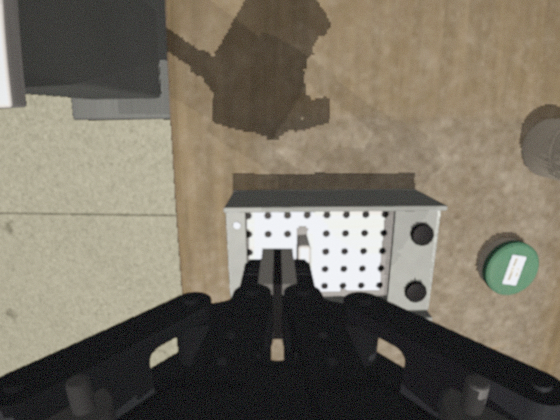

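Both heads are seated: pixels (422,234) and (415,291) in the wrist view, tops at about 73–74 mm. The plate is flat at z≈35.7 with the tab at x≈469.4, which matches home. The jar, tin and vial haven't moved and the robot is clear, so I'm handing in.

```bash
python3 -c "
from bench import workorder,r
print(workorder.sign_off()); print(r.observe()['time'])"
```

```text
the job is handed in; nothing more can be done
None
the job is handed in; nothing more can be done
```

The shelf plate is locked in the box and the job is handed in, at about 19 s of the 48 s allowed.

**What I did:** I straddled the tab with the fingers and drew the plate toward the shallow lip until its far end tipped in. I then pushed it under the deep lip until the near end dropped onto the ledges. Next I slid it back until the arm stalled at about 7 N, and pressed the left plunger, then the right, until each stopped hard (about 13 N and 17 N).

**Last checks:**
- **Plate:** it lies flat, with its top at z ≈ 35.7 mm (35 expected). Its origin is at about box x = −13, and both ends are under the lips.
- **Plungers:** both head tops are at about 73–74 mm, against 73 when fully down.
- **Bystanders:** the jar, tin and vial stand where they were in the pictures, and the robot ended clear of everything.

**What disagreed:**
- **Finger height:** while pressing with the fingers shut, the contact point was about 20 mm above the reported tool point. The first plunger therefore took several extra presses, judged by picture and force.
- **Force spike:** there was one 15 N transient while pushing the slanted plate, which settled to 3 N.
- **Camera offset:** the cameras differed by 2–4 mm on the plunger positions, which was small enough not to matter.

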